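# Re-set the guide flange of a label-roll holder in a ward medication room

## Robot

A 6-joint arm with a two-finger parallel gripper is mounted at the origin on the work surface. World frame = base frame: x ahead of the robot, y to its left, z up, the work surface at z = 0. Lengths are in mm, angles in rad, forces in N, time in s.
With the tool pointing down it reaches from about 250 to 775 mm from the base axis. Payload 8.9 kg.
Tool frame: the origin (TCP) lies midway between the tips of the shut fingers; the grasp point (between the pads) lies 19 mm behind it; z points along the fingers, y is the line along which they close (so a half turn about z gives the same grasp; the last joint's range is limited). The gripper opens to 85 mm and grips with 20 to 120 N. Pads are 22 mm wide; open, the fingers measure 114 mm over their backs; the gripper's body (76 mm by 85 mm) begins 54 mm behind the grasp point. The pads swing forward as they close: fully open they stand 13 mm farther back than shut.
Start: joints at [1.058, 0.291, -0.153, 1.127, 0, 1.431], TCP at [191.701, 488.748, 231.305] pointing down, gripper open.
Joint ranges: [-2.52, 2.52], [-0.91, 1.74], [-1.3, 1.37], [-1.96, 2.02], [-1.52, 1.47], [-3.14, 3.14]. Speed limits (rad/s): [2.22, 2.22, 2.79, 3.14, 3.14, 3.14].

## Interface

Orientations are given as [roll, pitch, yaw] about the fixed x, y, z axes, in that order (R = Rz(yaw) Ry(pitch) Rx(roll)).
In Python, from bench import ctrl gives the robot as it stands.
- The arm moves only by the tool servo_tool, never from a script. Its argument "increments" is text: rows parted by semicolons, each of 7 numbers parted by spaces: the turn, a rotation vector about the tool's x, y, z in rad, then the shift along the tool's x, y, z in m, then the gripper command: -1 is shut, 1 is fully open, values between are in proportion. In form: wx wy wz dx dy dz gripper; .... A call has 1 to 20 rows; each row is the pose to reach, as a shift and turn from the pose commanded when the call began, along the tool's axes at that moment; what a row does not reach only later rows make up. A row lasts 1/8 s, in which the tool goes at most 62.5 mm and 10.7 degrees, less where a joint would pass 70% of its speed; a pose out of reach is approached as far as the arm can. A call with a gripper value outside its range is refused whole. The fingers move at their own pace and stop on an object; "newtons" is the grip in N (left out, the last holds). Time passes only in rows, so rows that repeat a pose let the fingers close. It gives the time, the measured TCP pose, the force, the opening and the grip force at its end, in the units of the state.
- ctrl.observe(): the state, without advancing time (a new reading comes with each control period).
- ctrl.snapshot(name): name is "scene" or "top" or "wrist"; returns a dict with "pixels" (480x640x3 uint8, red, green, blue), "intrinsics" (3x3 intrinsics, pixels), "dist" ([k1, k2, p1, p2, k3] as OpenCV has them; the pictures are not rectified), "world_from_camera" (4x4, takes a point from camera to world coordinates). Camera axes: x right, y down, z forward; pixel columns grow to the right and rows downward; lengths in mm; the calibration is good to about 2 mm. A picture is of the moment at which its call begins. There is no depth.
- ctrl.close_job(): hands the job in; it is judged then, once.
The state is a dict: "t": time; "joint_pos": joint angles; "qd": joint speeds; "joint_efforts": joint torques, N m; "position": TCP position; "tcp_rot": TCP orientation; "force": force on the tool from outside, world axes, zero at the start; "moment": the same for the moment, N m; "finger_gap": opening from 0.0 (shut) to 1.0 (fully open); "grip_force": force on a finger pad.
Only numpy, scipy, OpenCV 4.12 (cv2) and the standard library are available. Lean on these libraries where they do the work, as an engineer would, in place of code of your own. Each camera call takes 0.05 s, during which the arm holds its last target. There are 200 camera calls.

## Task

The label roll on its holder has side play. Slacken the red wing screw on the blue guide flange until the flange is free, slide the flange along until it presses the roll onto the sprung orange brake disc and has pushed the disc about halfway in (4 of its 8 mm; never ram it onto its stop), and tighten the wing screw fully again there. Do not force the flange along while its screw is tight, and leave the other things on the desk where they are.

Things in the scene. Friction and masses are not known exactly. Their poses are not given: they have to be found in the camera images.
- wing (a point): middle of the red wing of the upright set screw on the hub, 120 mm above the table, 42 mm behind the flange's roll-side face. A flat upright blade: 8 mm thick along this point's x, 30 mm wide along its y, 24 mm high; it turns with the screw. Under the blade a bare 8 mm stem, 23 mm long, goes down to the hub. The wing is strong enough to slide the flange by.
- screw (a joint): turn of the wing screw in rad: 0 is fully tight (its stop); it grows as it is slackened, anticlockwise seen from above, up to 3.8. It starts tight, at 0 to 0.15. It holds until about 0.9 and is quite free beyond 1.0; tight again means under 0.35. At 0 the blade's width lies along the spindle. Turning takes about 0.15 N m, up to 0.25 N m near tight; it stays where it is left and hardly rises.
- flange: blue steel guide flange: a disc 68 mm across, 6 mm thick, then a hub collar 34 mm across, 52 mm long. Origin: on the spindle axis, 68 mm above the table, in the face that meets the roll. Its y points along the spindle to its free end (disc y 0 to 6, hub 6 to 58 mm), z up; sliding along -y brings it to the roll. It cannot turn. Slack, it slides with a steady drag of 7 N; tight, it holds 15 to 25 N.
- roll: white label roll with two blue bands, 80 mm across, 50 mm wide, on the spindle between flange and brake disc. Origin on the spindle axis in its brake-side face, y towards the flange. Loose endways (0.4 N of drag), it starts 2 to 18 mm short of the brake disc. When right, the flange presses on it with about 6 N (3 to 9 N will do), which the flange feels on top of its own drag; over 14 N is too much
- roll_face (a point): centre of the roll's flange-side face, on the spindle axis, 50 mm from its brake-side face. Behind the roll, at the grey upright, is the orange felt-faced brake disc (64 mm across) on a spring: it starts to move at 1 N, gives 1.2 N per mm, and meets a hard stop at 8 mm; 6 N is halfway. Where it stands along the spindle differs by up to 8 mm from day to day (brass adjuster nut).
- spindle_end (a point): free end of the holder's 20 mm steel spindle, on its axis, 68 mm above the table; y points outwards along the spindle, away from roll and upright. The spindle is level; the holder (base 110 x 200 mm, upright 109 mm high) stands firmly and does not move.
- spare_roll_mid (a point): middle of a spare label roll (80 mm across, 50 mm high) lying flat beside the holder; leave it alone
- carton_a: white medicine carton with an orange band, 45 x 85 x 22 mm, lying by the holder, origin under its centre; leave it alone
- carton_b: white medicine carton with a green band, 55 x 100 x 28 mm, origin under its centre; leave it alone
- pill_tray: red weekly pill tray, 110 x 160 x 22 mm, origin under its centre; leave it alone
- tablets: white tablet jar with a blue cap, 44 mm across and 78 mm high, origin under its centre; leave it alone
- med_cup: small clear medicine cup, 40 mm across and 32 mm high, origin under its centre; leave it alone

How it is judged (in metres and radians):
On the way, in this order (a step that is already met when the one before it is completed fails the run):
1. the wing screw is slackened until the flange is free (past 1.0 rad), before the flange has been shifted (under 6 mm) (value of joint screw above 1 rad and distance of flange from where it was at the start of the episode below 0.006 m), for 0.1 s.
2. with the screw slack, the flange presses the roll against its brake disc with 3 to 9 N (value of joint screw above 0.6 rad and contact force between flange and roll between 3 and 9 N), for 0.2 s.
At the end, for the whole second after the job is handed in: the wing screw is tight again (under 0.35 rad), and the flange is at rest and still presses the roll on its brake disc with 3 to 9 N (disc pushed in by about 2 to 6.5 of its 8 mm) (value of joint screw below 0.35 rad and contact force between flange and roll between 3 and 9 N and linear speed of flange below 0.005 m/s); the robot touches nothing.
It fails at once if the flange squeezes the roll with more than 14 N (brake disc rammed on its stop) (contact force between flange and roll above 14 N).
It fails at once if the flange is dragged along the spindle while its screw is still tight (value of joint screw below 0.5 rad and linear speed of flange above 0.02 m/s).
It fails at once if a bystander is shifted by more than 20 mm (distance of any of spare_roll_mid, carton_a, carton_b, pill_tray, tablets, med_cup from where it was at the start of the episode above 0.02 m).
It also fails if it takes over 54 s, if anything falls off the work surface, if the arm or the gripper's body presses on something with over 40 N, if the wrist force passes 120 N, or if a joint passes its speed limit or range.

## Working session

There is one attempt and no reset: what is moved stays moved. The work goes in short steps, Python scripts to look and compute and a tool call to move; the robot and the scene stay as the last step left them, time stands still between calls to the robot, and variables do not carry over. Pictures are saved under pics/ and viewed, at most 10 in all, crops included, and the job is handed in when it is done.

Besides the shell and the picture viewer there is one more tool, called after "Request:" by a JSON object that holds its "op" and its "data". servo_tool: Moves the arm, as the interface text tells. Its arguments: {"type":"object","properties":{"increments":{"type":"string"},"newtons":{"type":"number"}},"required":["increments"]}

```bash
mkdir -p pics; ls; python3 - <<'E'
from bench import ctrl
import cv2,numpy as np
for n in ("scene","top"):
    s=ctrl.snapshot(n); cv2.imwrite(f"pics/{n}0.png",s["pixels"][:,:,::-1])
    np.savez(f"{n}0.npz",**s)
    print(n,s["intrinsics"].tolist(),s["dist"],np.round(s["world_from_camera"],3).tolist())
o=ctrl.observe();print(o)
E
```

```text
pics
scene [[494.9912484285477, 0.0, 325.3610854341164], [0.0, 494.9912484285477, 241.33658035553725], [0.0, 0.0, 1.0]] [0.00039414 0.         0.         0.         0.        ] [[-0.175, 0.558, -0.811, 1399.774], [0.984, 0.087, -0.152, 162.76], [-0.014, -0.825, -0.564, 673.827], [0.0, 0.0, 0.0, 1.0]]
top [[585.743946462935, 0.0, 304.24995864460556], [0.0, 585.743946462935, 245.28418618141927], [0.0, 0.0, 1.0]] [-0.158557  0.        0.        0.        0.      ] [[-0.008, -0.981, 0.195, 282.752], [-1.0, 0.007, -0.004, -6.284], [0.003, -0.195, -0.981, 1383.421], [0.0, 0.0, 0.0, 1.0]]
{'t': 0.1, 'joint_pos': array([ 1.05769762e+00,  2.91216021e-01, -1.54051702e-01,  1.12671106e+00,
       -9.25862478e-06,  1.43147970e+00]), 'qd': array([ 0.00114066, -0.00139152,  0.00087756, -0.00106193,  0.00035419,
       -0.00093475]), 'joint_efforts': array([ 1.99560061e-03, -5.37976849e+01,  3.31920576e+01,  9.19826474e-03,
       -2.35667439e-04,  9.29108609e-06]), 'position': array([191.50757069, 488.39641512, 230.79353762]), 'tcp_rot': array([-3.14042037e+00, -1.55034286e-04,  2.76781048e+00]), 'force': array([ 0.104962  , -0.1764384 ,  0.63310963]), 'moment': array([-0.02041358,  0.0076657 , -0.06761173]), 'grip_force': 0.0, 'finger_gap': 0.9979164262083194}
```

View pics/scene0.png

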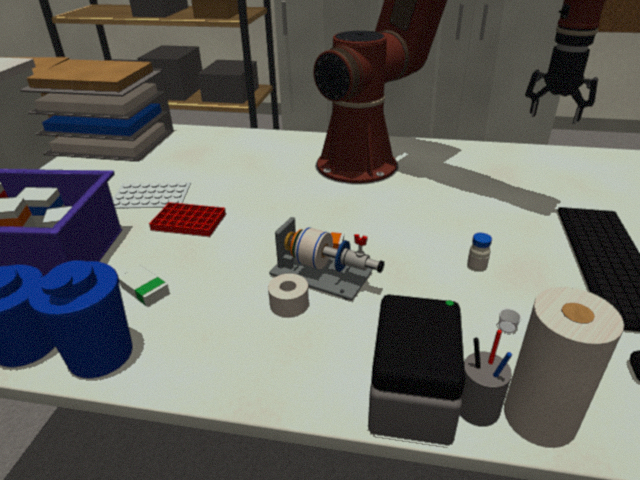

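View pics/top0.png

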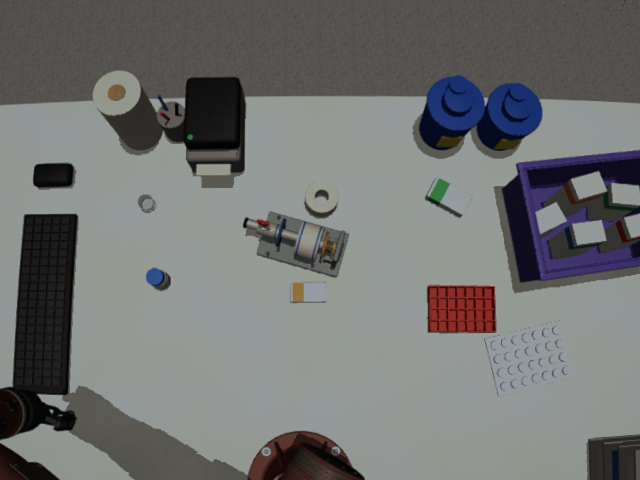

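The top view shows the spindle's free end near (247,222), the red wing near (263,224), the blue flange near (275,228), and the roll near (308,240). The spindle points roughly along world +y.

```bash
cat > h.py <<'E'
import numpy as np,cv2
def ray(s,uv):
    p=cv2.undistortPoints(np.array([[uv]],float),s["intrinsics"],s["dist"])[0,0]
    T=s["world_from_camera"]; return T[:3,3],T[:3,:3]@np.r_[p,1]
def onz(s,uv,z):
    c,d=ray(s,uv); return c+d*(z-c[2])/d[2]
def tri(a,ua,b,ub):
    (c1,d1),(c2,d2)=ray(a,ua),ray(b,ub)
    t=np.linalg.lstsq(np.c_[d1,-d2],c2-c1,rcond=None)[0]
    p,q=c1+d1*t[0],c2+d2*t[1]; return (p+q)/2,np.linalg.norm(p-q)
def blobs(px,lo,hi,roi,amin=8):
    x0,y0,x1,y1=roi
    hsv=cv2.cvtColor(px,cv2.COLOR_RGB2HSV)
    m=cv2.inRange(hsv,np.array(lo),np.array(hi)); k=np.zeros_like(m);k[y0:y1,x0:x1]=m[y0:y1,x0:x1]
    n,l,st,c=cv2.connectedComponentsWithStats(k)
    return [(st[i].tolist(),c[i].round(1).tolist()) for i in range(1,n) if st[i,4]>=amin],l
E
python3 - <<'E'
from h import *
S=dict(np.load("scene0.npz"));T=dict(np.load("top0.npz"))
for n,s,r in(("top",T,(235,200,360,285)),("scene",S,(265,205,395,300))):
    for c,lo,hi in(("red",(170,120,50),(180,255,255)),("red0",(0,150,50),(6,255,255)),("blue",(100,120,40),(125,255,255)),("orange",(8,150,80),(25,255,255))):
        print(n,c,blobs(s["pixels"],lo,hi,r)[0])
a=cv2.resize(T["pixels"][205:285,240:355],None,fx=6,fy=6,interpolation=cv2.INTER_CUBIC)
b=cv2.resize(S["pixels"][210:300,265:390],(690,497),interpolation=cv2.INTER_CUBIC)
cv2.imwrite("pics/crop1.png",a[:,:,::-1]);cv2.imwrite("pics/crop2.png",b[:,:,::-1])
E
```

```text
top red []
top red0 [([257, 220, 12, 6, 42], [262.8, 222.3])]
top blue [([276, 219, 9, 26, 58], [279.8, 231.5]), ([300, 226, 4, 11, 12], [301.3, 231.2])]
top orange [([321, 233, 8, 23, 40], [324.6, 244.6]), ([334, 241, 2, 5, 8], [334.6, 243.4]), ([332, 247, 3, 7, 15], [332.9, 249.7]), ([294, 284, 8, 1, 8], [297.5, 284.0])]
scene red []
scene red0 [([355, 235, 12, 11, 79], [360.1, 239.5])]
scene blue [([335, 241, 12, 30, 123], [339.6, 255.3]), ([313, 253, 1, 8, 8], [313.0, 256.5])]
scene orange [([290, 230, 11, 21, 54], [293.4, 239.0]), ([285, 232, 8, 12, 41], [287.4, 236.8]), ([331, 233, 10, 15, 95], [335.4, 238.7])]
```

View pics/crop1.png

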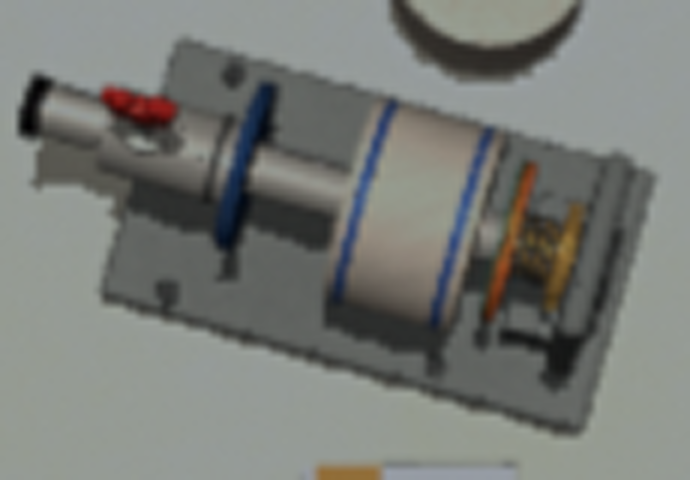

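The crop shows, left to right, the black spindle end at (36,106), the wing at (140,105), the flange at (245,165), the roll from 345 to 475, and the brake disc at (512,242). The flange-to-roll gap is about 35 mm, with a few mm between roll and brake.

```bash
python3 - <<'E'
from h import *
from scipy.spatial.transform import Rotation as R
from bench import ctrl
S=dict(np.load("scene0.npz"));T=dict(np.load("top0.npz"))
C=lambda x,y:(240+x/6-.4,205+y/6-.4)
w,e=tri(T,(262.8,222.3),S,(360.1,239.5));print("wing tri",w,e,"top z120",onz(T,(262.8,222.3),122))
P={k:onz(T,C(*v),68) for k,v in dict(end=(36,106),flange=(246,166),rollf=(363,200),rollb=(463,225),brake=(512,242)).items()}
for k in P:print(k,P[k].round(1))
d=P["end"]-P["brake"];d/=np.linalg.norm(d);print("axis",d,np.arctan2(d[1],d[0]))
for k in P:print(k,(P[k]-P["brake"])@d,(P[k]-P["brake"])@[-d[1],d[0],0])
print("wing s",(w-P["brake"])@d,(w-P["brake"])@[-d[1],d[0],0])
# wing blade ends direction
_,l=blobs(T["pixels"],(0,150,50),(6,255,255),(235,200,360,285))
ys,xs=np.nonzero(l);print("blade",cv2.fitLine(np.c_[xs,ys].astype(np.float32),cv2.DIST_L2,0,.01,.01).ravel())
q=[onz(T,C(*v),125)for v in((110,95),(170,108))];print(q,np.arctan2(*(q[0]-q[1])[[1,0]]))
o=ctrl.observe();Rm=R.from_euler("xyz",o["tcp_rot"]).as_matrix();print(Rm.round(3),o["position"])
E
```

```text
wing tri [586.95434771  80.04087679 120.25204957] 1.1442436063011938 top z120 [586.59996632  79.3535636  122.        ]
end [600.  122.8  68. ]
flange [575.7  41.9  68. ]
rollf [562.1  -2.9  68. ]
rollb [552.1 -41.1  68. ]
brake [545.3 -59.7  68. ]
axis [0.28701766 0.95792529 0.        ] 1.2796842802982233
end 190.56486453584478 -7.665895863285231e-15
flange 106.02277838255642 0.011016403831661697
rollf 59.21217243773168 0.22406797593770994
rollb 19.78978959262823 -1.120508687685062
brake 0.0 0.0
wing s 145.81667804571535 0.21179022610081813
blade [9.6572387e-01 2.5957161e-01 2.6276190e+02 2.2233333e+02]
[array([590.20610971,  89.95941466, 125.        ]), array([585.10907791,  67.79043564, 125.        ])] 1.3448064850220816
[[-0.931  0.365 -0.001]
 [ 0.365  0.931 -0.001]
 [ 0.    -0.001 -1.   ]] [191.50757069 488.39641512 230.79353762]
```

Request:
{"op": "servo_tool", "data": {"increments": "0 0 0.75 -0.26 -0.118 0.025 1; 0 0 0.75 -0.26 -0.118 0.025 1; 0 0 0.75 -0.26 -0.118 0.025 1; 0 0 0.75 -0.26 -0.118 0.025 1; 0 0 1.478 -0.517 -0.236 0.05 0.6; 0 0 1.478 -0.517 -0.236 0.05 0.6; 0 0 1.478 -0.517 -0.236 0.05 0.6; 0 0 1.478 -0.517 -0.236 0.05 0.6; 0 0 1.478 -0.517 -0.236 0.05 0.6; 0 0 1.478 -0.517 -0.236 0.05 0.6; 0 0 1.478 -0.517 -0.236 0.05 0.6; 0 0 1.478 -0.517 -0.236 0.05 0.6; 0 0 1.478 -0.517 -0.236 0.05 0.6", "newtons": 40}}

```text
t: 1.72
position: [586.2, 81.4, 181.7]
tcp_rot: [3.141, -0.0, 1.291]
force: [-0.4, -0.1, 0.7]
finger_gap: 0.799
grip_force: 0.0
```

```bash
python3 - <<'E'
from h import *
from bench import ctrl
s=ctrl.snapshot("wrist");cv2.imwrite("pics/w1.png",s["pixels"][:,:,::-1]);np.savez("w1.npz",**s)
o=ctrl.observe();print(o["t"],o["position"],o["tcp_rot"],o["finger_gap"],o["force"])
b,l=blobs(s["pixels"],(0,150,50),(6,255,255),(0,0,640,480),60)
for st,c in b: print(st,c,onz(s,c,130),onz(s,c,132))
E
```

```text
1.775 [586.32471732  81.26695583 181.67170124] [ 3.14135316e+00 -1.76912156e-04  1.29128912e+00] 0.8012650527553626 [-0.21818824 -0.99183915 -0.08301705]
[314, 245, 15, 54, 645] [320.7, 271.8] [585.78077442  81.11845467 130.        ] [585.980083    81.81995658 132.        ]
```

View pics/w1.png

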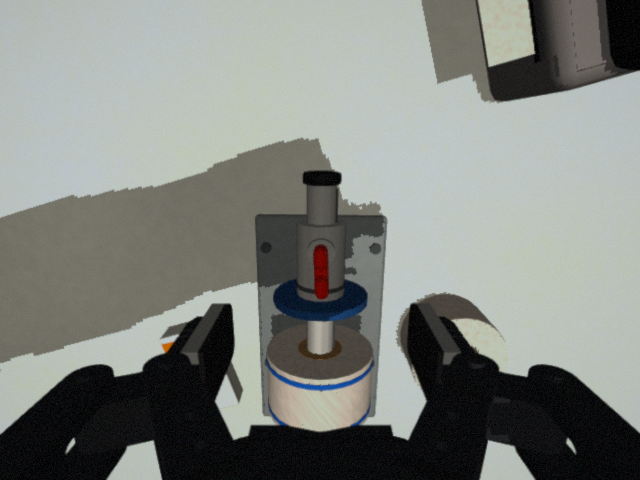

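The wrist view shows the wing at (321,272), its blade aligned with the spindle, which runs vertical in the picture, and centred between the fingers.

```bash
python3 - <<'E'
from h import *
s=dict(np.load("w1.npz"));print("cam",s["world_from_camera"][:3,3])
_,l=blobs(s["pixels"],(0,150,50),(6,255,255),(310,240,335,305),60)
for y in range(244,300,5):
    x=np.nonzero(l[y])[0]; print(y,x.min() if len(x) else 0,x.max() if len(x) else 0)
a=np.array([.277,.961,0])
far=onz(s,(320.7,244.5),132);near=onz(s,(320.7,299.5),108)
print(far,near,far-15*a,near+15*a)
# screw from edges; axis from spindle end (black cap ) and base
e=onz(s,(322,178),68);f=onz(s,(321,290),68);d=e-f;print("axis ang",np.arctan2(d[1],d[0]),e)
E
```

```text
cam [605.28042585 149.75093685 325.67297169]
244 0 0
249 315 326
254 314 327
259 314 327
264 314 327
269 314 327
274 314 327
279 315 327
284 315 327
289 314 328
294 316 327
299 0 0
[590.19000872  96.43175357 132.        ] [578.57462623  56.00003257 108.        ] [586.03500872  82.01675357 132.        ] [582.72962623  70.41503257 108.        ]
axis ang 1.28220245046277 [598.76019919 122.74401169  68.        ]
```

```bash
python3 - <<'E'
from h import *
s=dict(np.load("w1.npz"))
a=np.array([.285,.9585,0])
print(onz(s,(320.7,244.5),108)-15*a,onz(s,(320.7,298.5),132)+15*a)
E
```

```text
[584.0450007   75.44692789 108.        ] [585.95867783  81.28535539 132.        ]
```

Request:
{"op": "servo_tool", "data": {"increments": "0 0 0 -0.002 0 0.04 0.4; 0 0 0 -0.002 0 0.06 0.2; 0 0 0 -0.002 0 0.08 0; 0 0 0 -0.002 0 0.08 0; 0 0 0 -0.002 0 0.08 -0.6; 0 0 0 -0.002 0 0.08 -1; 0 0 0 -0.002 0 0.08 -1; 0 0 0 -0.002 0 0.08 -1; 0 0 0 -0.002 0 0.08 -1; 0 0 0 -0.002 0 0.08 -1; 0 0 0 -0.002 0 0.08 -1", "newtons": 40}}

```text
t: 3.15
position: [585.8, 78.9, 102.4]
tcp_rot: [-3.141, -0.001, 1.29]
force: [-4.6, 1.9, 6.1]
finger_gap: 0.089
grip_force: 40.4
```

Request:
{"op": "servo_tool", "data": {"increments": "0 0 -0.1 0 0 0 -1; 0 0 -0.2 0 0 0 -1; 0 0 -0.3 0 0 0 -1; 0 0 -0.4 0 0 0 -1; 0 0 -0.5 0 0 0 -1; 0 0 -0.5 0 0 0 -1"}}

```text
t: 3.9
position: [586.3, 78.9, 102.4]
tcp_rot: [3.141, -0.001, 1.79]
force: [-3.8, 3.0, 6.8]
finger_gap: 0.087
grip_force: 40.6
```

Request:
{"op": "servo_tool", "data": {"increments": "0 0 -0.1 0 0 0 -1; 0 0 -0.2 0 0 0 -1; 0 0 -0.3 0 0 0 -1; 0 0 -0.4 0 0 0 -1; 0 0 -0.5 0 0 0 -1; 0 0 -0.6 0 0 0 -1; 0 0 -0.7 0 0 0 -1; 0 0 -0.8 0 0 0 -1; 0 0 -0.9 0 0 0 -1; 0 0 -1 0 0 0 -1; 0 0 -1 0 0 0 -1; 0 0 -1 0 0 0 -1"}}

```text
t: 5.4
position: [587.0, 79.5, 102.5]
tcp_rot: [3.139, 0.001, 2.789]
force: [-1.1, 6.6, 3.3]
finger_gap: 0.085
grip_force: 40.4
```

```bash
python3 - <<'E'
from h import *
from bench import ctrl
from scipy.spatial.transform import Rotation as R
s=ctrl.snapshot("top");a=cv2.resize(s["pixels"][205:285,240:355],None,fx=6,fy=6,interpolation=cv2.INTER_CUBIC)
cv2.imwrite("pics/t2.png",a[:,:,::-1])
o=ctrl.observe();print(o["t"],o["position"],o["tcp_rot"],o["force"],o["moment"])
Rm=R.from_euler("xyz",o["tcp_rot"]).as_matrix();print("axis -y in tool",Rm.T@-np.array([.286,.958,0]))
E
```

```text
5.45 [586.98268123  79.45142611 102.46324425] [3.13909481e+00 1.14079653e-03 2.78907972e+00] [-1.01390724  5.84338078  5.04539465] [1.0715874  0.27814408 0.11414746]
axis -y in tool [-0.06234315 -0.99783138 -0.00242131]
```

View pics/t2.png

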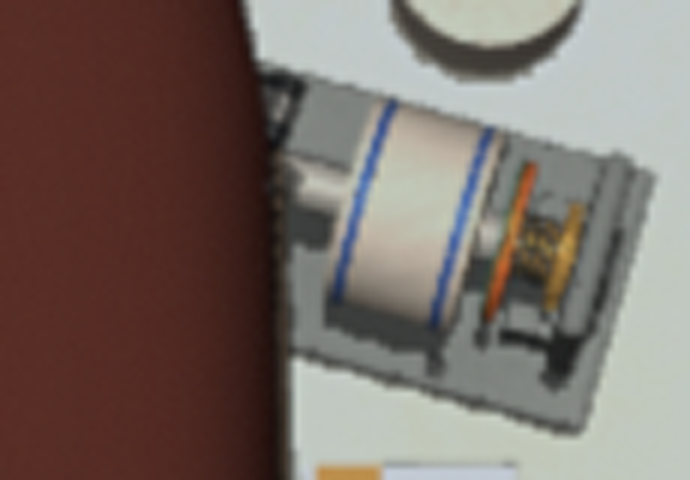

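The roll is still in place and the arm hides the wing. The screw is at about 1.5 rad, so I'll slide now.

Request:
{"op": "servo_tool", "data": {"increments": "0 0 0 -0.0002 -0.003 0 -1; 0 0 0 -0.0004 -0.006 0 -1; 0 0 0 -0.0006 -0.009 0 -1; 0 0 0 -0.0008 -0.012 0 -1; 0 0 0 -0.0009 -0.015 0 -1; 0 0 0 -0.0011 -0.018 0 -1; 0 0 0 -0.0013 -0.021 0 -1; 0 0 0 -0.0015 -0.024 0 -1; 0 0 0 -0.0017 -0.027 0 -1; 0 0 0 -0.0019 -0.03 0 -1; 0 0 0 -0.0019 -0.03 0 -1"}}

```text
t: 6.82
position: [578.4, 50.6, 102.5]
tcp_rot: [3.139, 0.001, 2.789]
force: [-1.3, 5.9, 4.2]
finger_gap: 0.088
grip_force: 40.5
```

Request:
{"op": "servo_tool", "data": {"increments": "0 0 0 -0.0001 -0.001 0 -1; 0 0 0 -0.0001 -0.002 0 -1; 0 0 0 -0.0002 -0.003 0 -1; 0 0 0 -0.0002 -0.004 0 -1; 0 0 0 -0.0003 -0.005 0 -1; 0 0 0 -0.0004 -0.006 0 -1"}}

```text
t: 7.58
position: [576.8, 45.2, 102.5]
tcp_rot: [3.138, 0.001, 2.789]
force: [-0.5, 7.4, 5.2]
finger_gap: 0.086
grip_force: 40.5
```

```bash
cat > q.py <<'E'
from h import *
from bench import ctrl
import sys
s=ctrl.snapshot("top");np.savez("t.npz",**s)
if len(sys.argv)>1:
    a=cv2.resize(s["pixels"][205:285,240:355],None,fx=6,fy=6,interpolation=cv2.INTER_CUBIC);cv2.imwrite("pics/"+sys.argv[1],a[:,:,::-1])
o=ctrl.observe();a=np.array([.286,.958,0]);print(o["t"],o["position"],o["tcp_rot"],o["force"],"axial",o["force"]@a,"travel",(np.array([587,79.5,102.5])-o["position"])@a)
b,_=blobs(s["pixels"],(8,150,80),(25,255,255),(315,225,345,265),3);print(b)
E
python3 q.py t3.png
```

```text
7.625 [576.75703422  45.11343793 102.49882404] [3.13845616e+00 1.06004330e-03 2.78929823e+00] [-0.03671681  7.09999328  4.96907802] axial 6.791292554714519 travel 35.87181467514211
[([321, 233, 8, 25, 40], [324.4, 245.1]), ([334, 242, 2, 3, 4], [334.8, 243.2]), ([332, 247, 3, 7, 11], [332.9, 249.8])]
```

View pics/t3.png

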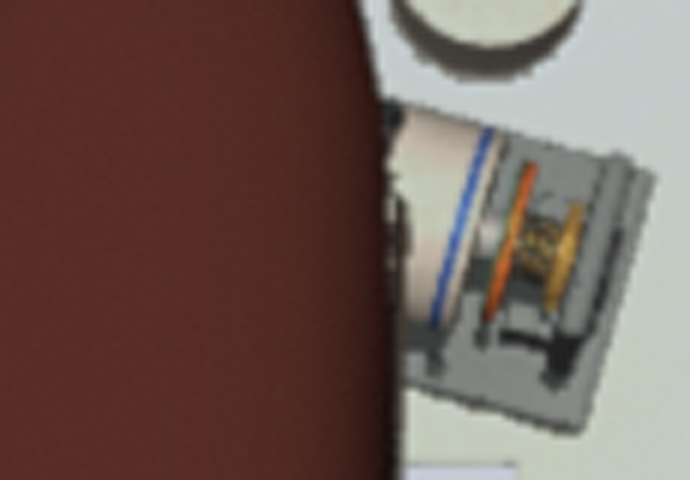

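The roll hasn't moved, and the roll-to-brake gap is still about 11 mm. I'll go on in small steps, watching the force.

Request:
{"op": "servo_tool", "data": {"increments": "0 0 0 -0.0001 -0.001 0 -1; 0 0 0 -0.0001 -0.002 0 -1; 0 0 0 -0.0002 -0.003 0 -1; 0 0 0 -0.0002 -0.004 0 -1; 0 0 0 -0.0003 -0.005 0 -1; 0 0 0 -0.0004 -0.006 0 -1; 0 0 0 -0.0004 -0.006 0 -1"}}

```text
t: 8.5
position: [575.0, 39.4, 102.5]
tcp_rot: [3.138, 0.001, 2.789]
force: [-0.4, 7.8, 5.5]
finger_gap: 0.088
grip_force: 40.5
```

```bash
python3 q.py t4.png; python3 -c "
import numpy as np,cv2
a=np.load('t.npz')['pixels'];print(a[240,305:335].tolist())"
```

```text
8.55 [575.03658731  39.40944198 102.46913254] [3.13846456e+00 9.62848050e-04 2.78928689e+00] [-0.58849026  8.01062339  5.24148976] axial 7.50586899131758 travel 41.82829061111647
[([321, 233, 8, 25, 40], [324.4, 245.1]), ([334, 242, 2, 3, 4], [334.8, 243.2]), ([331, 247, 4, 8, 12], [332.8, 250.2])]
[[49, 24, 20], [45, 22, 18], [53, 39, 34], [81, 75, 68], [90, 89, 82], [83, 80, 71], [145, 144, 130], [194, 195, 178], [196, 198, 181], [195, 198, 180], [196, 199, 182], [185, 191, 182], [136, 156, 183], [89, 124, 185], [145, 164, 185], [178, 183, 168], [124, 120, 107], [109, 108, 103], [112, 118, 111], [99, 108, 88], [139, 111, 64], [169, 106, 53], [103, 72, 56], [85, 86, 84], [92, 96, 92], [120, 124, 121], [122, 126, 123], [124, 129, 125], [129, 132, 129], [125, 119, 106]]
```

View pics/t4.png

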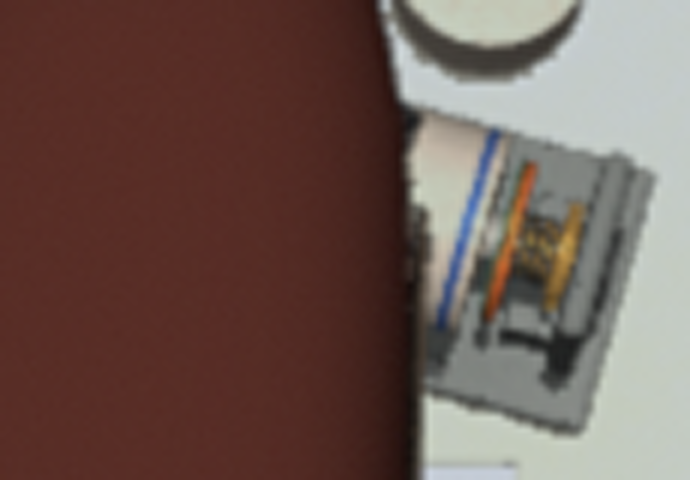

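The roll's blue band has shifted about 7 crop pixels, or 2.6 mm, so the flange is now pushing the roll. About 6 mm remain to the brake.

Request:
{"op": "servo_tool", "data": {"increments": "0 0 0 -0.0001 -0.001 0 -1; 0 0 0 -0.0001 -0.002 0 -1; 0 0 0 -0.0002 -0.003 0 -1; 0 0 0 -0.0002 -0.004 0 -1; 0 0 0 -0.0003 -0.0045 0 -1; 0 0 0 -0.0003 -0.0045 0 -1"}}

```text
t: 9.3
position: [573.8, 35.1, 102.5]
tcp_rot: [3.138, 0.001, 2.789]
force: [-0.7, 7.3, 4.8]
finger_gap: 0.089
grip_force: 40.5
```

```bash
python3 q.py
```

```text
9.35 [573.77600943  35.16637673 102.46780012] [3.13838836e+00 9.42574936e-04 2.78940652e+00] [-1.74153847  7.72254256  5.10134163] axial 6.900115766746017 travel 46.253672394788175
[([321, 233, 8, 25, 41], [324.3, 245.3]), ([334, 242, 2, 3, 4], [334.8, 243.2]), ([332, 248, 3, 6, 11], [332.8, 250.3])]
```

Request:
{"op": "servo_tool", "data": {"increments": "0 0 0 0 -0.0005 0 -1; 0 0 0 -0.0001 -0.001 0 -1; 0 0 0 -0.0001 -0.0015 0 -1; 0 0 0 -0.0001 -0.0015 0 -1"}}

```text
t: 9.85
position: [573.3, 33.7, 102.5]
tcp_rot: [3.138, 0.001, 2.789]
force: [-1.1, 8.2, 4.9]
finger_gap: 0.089
grip_force: 40.5
```

```bash
python3 q.py
```

```text
9.9 [573.32585232  33.71309489 102.46260725] [3.13841019e+00 9.09335022e-04 2.78936684e+00] [-0.26099224  6.40798369  4.88360366] axial 6.064204599262422 travel 47.77466133214798
[([321, 233, 8, 25, 44], [324.3, 245.1]), ([334, 241, 2, 4, 6], [334.7, 242.8]), ([332, 247, 3, 7, 12], [332.9, 250.0])]
```

Request:
{"op": "servo_tool", "data": {"increments": "0 0 0 0 -0.0005 0 -1; 0 0 0 -0.0001 -0.001 0 -1; 0 0 0 -0.0001 -0.0015 0 -1; 0 0 0 -0.0001 -0.0015 0 -1"}}

```text
t: 10.4
position: [573.0, 32.5, 102.5]
tcp_rot: [3.138, 0.001, 2.79]
force: [-0.3, 9.5, 5.6]
finger_gap: 0.089
grip_force: 40.5
```

Request:
{"op": "servo_tool", "data": {"increments": "0 0 0 0 -0.0005 0 -1; 0 0 0 -0.0001 -0.001 0 -1; 0 0 0 -0.0001 -0.0015 0 -1; 0 0 0 -0.0001 -0.0015 0 -1"}}

```text
t: 10.9
position: [572.6, 31.3, 102.5]
tcp_rot: [3.137, 0.001, 2.79]
force: [-0.3, 9.6, 4.8]
finger_gap: 0.086
grip_force: 40.5
```

```bash
python3 q.py
```

```text
10.95 [572.64637702  31.30908027 102.49312186] [3.13738084e+00 9.13428428e-04 2.78964101e+00] [ 0.16511516 10.42462397  5.35031352] axial 10.034012702487013 travel 50.27203727545398
[([322, 233, 7, 25, 41], [325.1, 245.2]), ([334, 242, 2, 3, 5], [334.6, 243.2]), ([332, 248, 3, 7, 12], [332.8, 250.6])]
```

Request:
{"op": "servo_tool", "data": {"increments": "0 0 0 0 -0.0005 0 -1; 0 0 0 -0.0001 -0.001 0 -1; 0 0 0 -0.0001 -0.0015 0 -1; 0 0 0 -0.0001 -0.002 0 -1; 0 0 0 -0.0002 -0.0025 0 -1; 0 0 0 -0.0002 -0.0025 0 -1; 0 0 0 -0.0002 -0.0025 0 -1"}}

```text
t: 11.82
position: [572.0, 29.4, 102.5]
tcp_rot: [3.137, 0.001, 2.79]
force: [0.6, 12.2, 4.1]
finger_gap: 0.09
grip_force: 40.5
```

```bash
python3 q.py; python3 q.py
```

```text
11.875 [572.01702302  29.39683006 102.48533121] [3.13653429e+00 7.20491386e-04 2.79003653e+00] [ 0.79356186 12.76434981  4.92357452] axial 12.455205807865886 travel 52.28396821585227
[([322, 233, 8, 25, 46], [326.0, 245.3]), ([334, 242, 2, 3, 4], [334.8, 243.2]), ([331, 247, 4, 8, 13], [332.7, 250.5])]
11.925 [572.06078064  29.3751604  102.49011668] [3.13653725e+00 7.95496865e-04 2.79001381e+00] [ 0.49019043 12.11009899  5.34114992] axial 11.74166929970938 travel 52.29221307775653
[([322, 233, 8, 25, 46], [326.0, 245.3]), ([334, 241, 2, 4, 5], [334.8, 242.8]), ([331, 248, 4, 7, 11], [332.6, 250.5])]
```

Request:
{"op": "servo_tool", "data": {"increments": "0 0 0.1 0 0 0 -1; 0 0 0.2 0 0 0 -1; 0 0 0.3 0 0 0 -1; 0 0 0.4 0 0 0 -1; 0 0 0.5 0 0 0 -1; 0 0 0.6 0 0 0 -1; 0 0 0.6 0 0 0 -1"}}

```text
t: 12.8
position: [571.7, 29.0, 102.5]
tcp_rot: [3.138, -0.002, 2.188]
force: [-1.8, 10.9, 5.5]
finger_gap: 0.085
grip_force: 40.6
```

```bash
python3 q.py
```

```text
12.85 [571.67063164  28.95842037 102.45314473] [ 3.13798122e+00 -2.01813075e-03  2.18906359e+00] [-0.9608696  10.30718588  6.36622537] axial 9.599475372858317 travel 52.803032636858966
[([322, 233, 8, 25, 46], [326.0, 245.3]), ([334, 242, 2, 3, 4], [334.8, 243.2]), ([332, 247, 3, 8, 13], [332.8, 250.3])]
```

Request:
{"op": "servo_tool", "data": {"increments": "0 0 0.1 0 0 0 -1; 0 0 0.2 0 0 0 -1; 0 0 0.3 0 0 0 -1; 0 0 0.4 0 0 0 -1; 0 0 0.5 0 0 0 -1; 0 0 0.6 0 0 0 -1; 0 0 0.7 0 0 0 -1; 0 0 0.8 0 0 0 -1; 0 0 0.85 0 0 0 -1; 0 0 0.9 0 0 0 -1; 0 0 0.9 0 0 0 -1"}}

```text
t: 14.22
position: [570.9, 28.8, 102.4]
tcp_rot: [-3.141, -0.003, 1.289]
force: [-3.9, 8.8, 8.1]
finger_gap: 0.087
grip_force: 41.0
```

```bash
python3 q.py; python3 -c "
from bench import ctrl;print(ctrl.observe()['moment'])"
```

```text
14.275 [570.89371225  28.81562282 102.39435796] [-3.14101028 -0.0033714   1.28920423] [-5.00777672 10.02810444  9.00867661] axial 8.17469991493144 travel 53.162031637123974
[([322, 233, 8, 25, 46], [326.0, 245.3]), ([334, 242, 2, 3, 4], [334.8, 243.2]), ([331, 247, 4, 8, 13], [332.8, 250.3])]
[ 1.88117748  0.91207525 -0.09135587]
```

Request:
{"op": "servo_tool", "data": {"increments": "0 0 0 0 0 0 -0.6; 0 0 0 0 0 0 -0.2; 0 0 0 0 0 0 0.2; 0 0 0 0 0 0 0.4; 0 0 0 0 0 0 0.4; 0 0 0 0 0 -0.02 0.4; 0 0 0 0 0 -0.04 0.4; 0 0 0 0 0 -0.08 0.4; 0 0 0 0 0 -0.12 0.4; 0 0 0 0 0 -0.12 0.4"}}

```text
t: 15.52
position: [573.0, 26.7, 224.4]
tcp_rot: [3.136, -0.001, 1.29]
force: [0.4, 0.0, -0.2]
finger_gap: 0.698
grip_force: 0.0
```

Request:
{"op": "servo_tool", "data": {"increments": "0 0 0 0.05 -0.05 0 0.4; 0 0 0 0.1 -0.1 0 0.4; 0 0 0 0.1 -0.15 0 0.4; 0 0 0 0.1 -0.2 0 0.4; 0 0 0 0.1 -0.2 0 0.4; 0 0 0 0.1 -0.2 0 0.4"}}

```text
t: 16.27
position: [406.9, 178.5, 221.1]
tcp_rot: [3.141, -0.0, 1.29]
force: [-0.6, 0.6, -0.1]
finger_gap: 0.7
grip_force: 0.0
```

```bash
python3 q.py t9.png; python3 -c "
from h import *
s=dict(np.load('t.npz'));print(blobs(s['pixels'],(0,150,50),(6,255,255),(235,200,360,285))[0])
_,l=blobs(s['pixels'],(0,150,50),(6,255,255),(235,200,360,285));y,x=np.nonzero(l);print(cv2.fitLine(np.c_[x,y].astype(np.float32),2,0,.01,.01).ravel())"
```

```text
16.325 [407.37364231 178.30818293 221.04763329] [ 3.14127761e+00 -2.64891557e-05  1.28948308e+00] [-0.07843942 -0.56229707 -1.2535637 ] axial -0.5611142666053405 travel -43.28510095173101
[([323, 233, 7, 25, 46], [326.1, 245.1]), ([334, 241, 2, 4, 6], [334.7, 242.8]), ([331, 247, 4, 8, 15], [332.7, 250.5])]
[([280, 226, 12, 6, 42], [285.2, 228.7])]
[9.6168768e-01 2.7414748e-01 2.8523810e+02 2.2871428e+02]
```

View pics/t9.png

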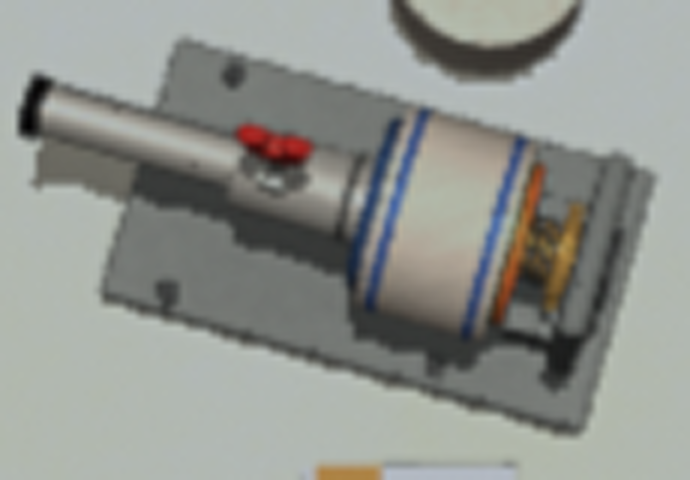

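The flange presses the roll on the brake disc. The disc is in about 4 mm, and the wing at (272,145) lies along the spindle again. The arm is clear.

```bash
python3 -c "
from bench import ctrl;print(ctrl.close_job())"
```

```text
the job is handed in; nothing more can be done
None
```

I handed the job in with the wing screw tight again, the flange holding the roll on the brake disc at about 5 N with the disc about 4 mm in, and the arm clear; the force is estimated from the arm's readings before tightening, and no verdict came back.

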